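# Set out the mounting plate, then unlatch the articulator's upper arm and hold it up

### The job

Get the articulator ready for a new case: lay the white mounting plate flat in the grey tray, its red tab in the tray's notch, and let go of it. Then pinch the articulator's orange latch tab in against its spring, toward the black pad on the other side of the blue coupler, and with the latch kept squeezed lift the upper arm straight up off its ball, about 8 cm. Finish while holding it there, level and still, and leave the powder jar, the amber bottle and the gold cast where they stand.

Things in the scene. Friction and masses are not known exactly. Their poses are not given: they have to be found in the camera images.
- plate: Loose white mounting plate, 80 g or so, flat side down on the desk: square 44x44 mm, 10 mm thick, with a red tab 10 mm wide and 8 mm thick that sticks out 9 mm from its +x edge. On top a gripping rib 14 mm wide (y), 32 mm long (x), from 10 to 28 mm above the underside. Origin: centre of the underside; z up.
- plate_tab (a point): Outer end of the plate's red tab, at its underside, 31 mm from the plate's origin along the plate's +x.
- tray: Fixed grey tray, 84x84 mm, 13 mm high. Its pocket is square, 50x50 mm, centred on the tray, floor 5 mm above the desk, walls 8 mm high and 15 mm thick. The middle of the +x wall has a notch 18 mm wide, open down to the floor, for the plate's tab. The plate lies right when its x axis points along the tray's x axis and its underside is on the pocket's floor. Origin: centre of the underside.
- notch (a point): Inner part of the tray's notch, on the floor, 31 mm from the tray's origin along the tray's +x: where the end of the tab belongs.
- stand: Fixed lower half of the articulator: aluminium base 150x90x10 mm with a lower cast in the middle (top 52 mm above the desk), the ball stud at +x and a small square cup for the incisal pin at -x (55 mm from the centre, rim 5 mm above the cup's floor). Origin: centre of the underside; z up.
- ball (a point): Centre of the steel ball stud (24 mm wide, flat on top), 45 mm along the stand's +x from its origin and 78 mm above the desk. A shoulder under the ball is what the latch hooks.
- upper_arm: Loose upper half, about 0.24 kg, balanced at its blue coupler. Origin: centre of the ball socket (the ball's centre when seated). Coupler 34x34 mm, from 5 mm below to 17 above the origin. A beam 16 mm wide, top 17 mm up, runs to -x with the incisal pin 100 mm out (brass head to 29 mm up); round counterweight at +x, to 48 mm out, 25 mm up. Lifts straight up once the latch is in.
- pinch (a point): Point midway between black pad and squeezed latch tab, 15 mm above the upper arm's origin: good grasp centre (TCP), fingers down, closing along the upper arm's y. Over their outer faces pad and tab are 54 mm apart at rest, 44 mm squeezed, so the tab is met first. Fingertips 19 mm below this point are clear of everything.
- latch_tab (a point): Middle of the outer face of the orange latch tab on the coupler's +y side, 15 mm above the upper arm's origin; 32 mm from the origin along +y at rest, 22 mm when squeezed. The tab is 26 mm long (x), 5 mm thick, and rises to 30 mm above the origin.
- latch (a joint): Travel of the spring latch on the upper arm, m: 0 at rest (hooked under the ball's shoulder), 0.010 fully squeezed (tab moved toward the arm's -y). The ball is free beyond about 0.007. The spring takes about 5 N to start and 9 N at full travel, and returns the latch when let go.
- powder_jar: Small violet powder jar, 44 mm wide, 50 mm tall, loose; leave alone. Origin: centre of the underside.
- amber_bottle: Amber bottle with a white cap, 41 mm wide, 106 mm tall, loose; leave alone. Origin: centre of the underside.
- gold_cast: Gold horseshoe dental cast, 44x64x27 mm, loose; leave alone. Origin: centre of the underside.
- pad (a point): Middle of the outer face of the fixed black pad on the coupler's -y side: 22 mm from the upper arm's origin along -y, 15 mm above it. The pad is 26 mm long (x) and reaches from 4 mm below to 30 mm above the origin.
- pin_foot (a point): Foot of the upper arm's incisal pin (7 mm thick), 100 mm along -x and 62 mm below its origin; stands loosely in the stand's cup.

How it is judged:
By the outcome, as a careful person would: the job done as asked, in the order asked, and still so for the second after the job is handed in, while the arm keeps its last pose, push and grip.
It also fails if it takes over 54 s, if anything falls off the work surface, if the arm or the gripper's body presses on something with over 40 N, if the wrist force passes 120 N, or if a joint passes its speed limit or range.

### The arm

A 6-joint arm with a two-finger parallel gripper is mounted at the origin on a cart in front of the work surface, level with it; the furniture and walls round the work are solid. World frame = base frame: x ahead of the robot, y to its left, z up, the work surface at z = 0. Lengths are in m, angles in rad, forces in N, time in s.
With the tool pointing down it reaches from about 0.3 to 0.775 m from the base axis. Payload 14.6 kg.
Tool frame: the origin (TCP) lies between the finger pads, 19 mm behind the fingertips; this is the grasp point; z points along the fingers, y is the line along which they close (so a half turn about z gives the same grasp; the last joint's range is limited). The gripper opens to 94 mm and grips with 3 to 60 N. Pads are 16 mm wide; open, the fingers measure 119 mm over their backs; the gripper's body (75 mm by 177 mm) begins 78 mm behind the grasp point.
Start: joints at [-1.405, 0.3, 1.521, -0, 1.321, -0.067], TCP at [0.127, -0.535, 0.224] pointing down, gripper open.
Joint ranges: [-3.03, 3.03], [-0.79, 2.21], [0.23, 2.52], [-1.04, 4.18], [0, 3.07], [-2.55, 2.55]. Speed limits (rad/s): [2.22, 2.22, 2.57, 3.14, 3.14, 3.14].

### API

Orientations are given as [roll, pitch, yaw] about the fixed x, y, z axes, in that order (R = Rz(yaw) Ry(pitch) Rx(roll)).
In Python, from station import ctrl, eyes gives the robot as it stands. The module is installed in compiled form; this text tells all that it offers.
- The arm moves only by the tool run_rows, called after ">>>" in YAML: its name, and indented under it one key for each argument. Schema: {"type":"object","properties":{"plan":{"type":"string"},"aperture":{"type":"number"},"clamp_n":{"type":"number"},"only":{"type":"string"},"quiet":{"type":"boolean"},"lines":{"type":"string"}},"required":["plan"],"additionalProperties":false}. plan is a string of 1 to 10 rows, one to a line, with the numbers parted by spaces; each row has 6 numbers: dx, dy, dz in shares of the most that a row can go, 1 being 50 mm, then a rotation vector rx, ry, rz in normalised numbers (1 is 2 pi rad); each row shifts and turns the commanded pose from where the row before left it, along the tool's axes as they then stand; what a row does not reach is not made up. A row lasts 1/10 s, in which the tool goes at most 0.05 m and 0.15 rad, less where a joint would pass 70% of its speed; a pose out of reach is approached as far as the arm can. aperture is the finger opening in m, set as the call begins (left out keeps the last). The fingers move at their own pace and stop on an object; clamp_n is the grip in N (left out, the last holds). Time passes only in rows, so rows that do not move let the fingers close. The tool returns the time, the measured TCP pose, the force, the opening and the grip force at its end. only (a regular expression) keeps the lines of the reply that match it, lines (a string "A,B") keeps lines A to B, and quiet returns only ok. A shift or turn number past 1, either way, is cut back to 1. Input that does not fit is refused with a message, and nothing moves.
- ctrl.get_obs(): the state, without advancing time (a new reading comes with each control period).
- eyes.camera(name): name is "scene" or "top" or "wrist"; returns a dict with "pixels" (480x640x3 uint8, blue, green, red), "fx", "fy", "cx", "cy" (pixels), "extrinsics" (4x4, takes a point from camera to world coordinates). Camera axes: x right, y up, looking along -z (the intrinsics and any distortion apply to the point x, -y, -z); pixel columns grow to the right and rows downward; lengths in m; the calibration is good to about 2 mm. A picture is of the moment at which its call begins. There is no depth.
- ctrl.hand_in(): hands the job in; it is judged then, once.
The state is a dict: "time_s": time; "qpos": joint angles; "joint_vel": joint speeds; "tau": joint torques, N m; "ee_pos": TCP position; "eef_rot": TCP orientation; "force": force on the tool from outside, world axes, zero at the start; "moment": the same for the moment, N m; "grip_width": finger opening in m; "grip_force": force on a finger pad.
Only numpy, scipy, OpenCV 4.12 (cv2) and the standard library are available. Lean on these libraries where they do the work, as an engineer would, in place of code of your own. Each camera call takes 0.05 s, during which the arm holds its last target. There are 200 camera calls.

## Working session

There is one attempt and no reset: what is moved stays moved. The work goes in short steps, Python scripts to look and compute and a tool call to move; the robot and the scene stay as the last step left them, time stands still between calls to the robot, and variables do not carry over. Pictures are saved under pics/ and viewed, at most 10 in all, crops included, and the job is handed in when it is done.

```bash
mkdir -p pics; python3 - <<'E'
from station import ctrl, eyes
import cv2,numpy as np
np.set_printoptions(precision=4,suppress=True)
for n in("scene","top"):
    c=eyes.camera(n); cv2.imwrite(f"pics/{n}0.png",c["pixels"]); print(n,c["fx"],c["fy"],c["cx"],c["cy"],[k for k in c]); print(c["extrinsics"])
o=ctrl.get_obs(); print(o)
E
```

```text
scene 538.8781464840966 538.8781464840966 320.748410684871 251.46581465066097 ['pixels', 'fx', 'fy', 'cx', 'cy', 'extrinsics']
[[-0.6154  0.4417 -0.6528 -0.1776]
 [-0.7882 -0.3572  0.5012  0.6317]
 [-0.0118  0.823   0.5679  0.738 ]
 [ 0.      0.      0.      1.    ]]
top 439.56117731542747 439.56117731542747 319.79282564804015 245.41590601371544 ['pixels', 'fx', 'fy', 'cx', 'cy', 'extrinsics']
[[ 0.0266  0.9927 -0.1173  0.4781]
 [-0.9993  0.0297  0.0244  0.0559]
 [ 0.0277  0.1166  0.9928  0.9525]
 [ 0.      0.      0.      1.    ]]
{'time_s': 0.1, 'qpos': array([-1.4046,  0.3004,  1.5215, -0.    ,  1.3207, -0.0666]), 'joint_vel': array([-0.0005,  0.0006, -0.0029, -0.0003, -0.0016, -0.    ]), 'tau': array([  0.0031, -53.2643, -35.3283,   0.071 ,   0.0235,  -0.0001]), 'ee_pos': array([ 0.1268, -0.5349,  0.2237]), 'eef_rot': array([-3.1405, -0.0001,  0.2328]), 'force': array([-0.369 ,  0.2188,  0.4873]), 'moment': array([ 0.0228, -0.0082,  0.0354]), 'grip_force': 0.0, 'grip_width': 0.09382564181630318}
```

View pics/top0.png

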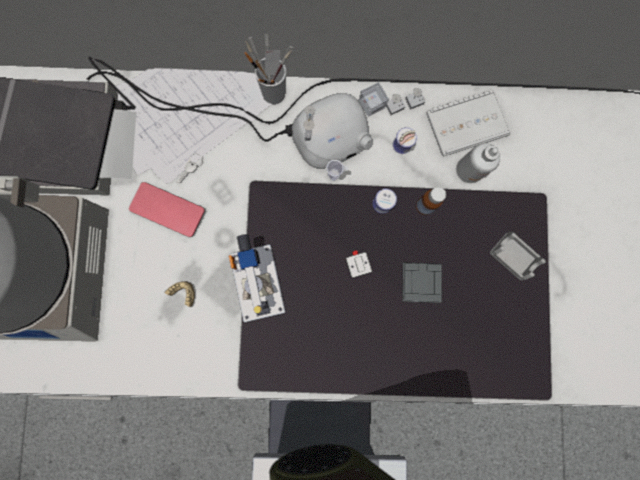

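View pics/scene0.png

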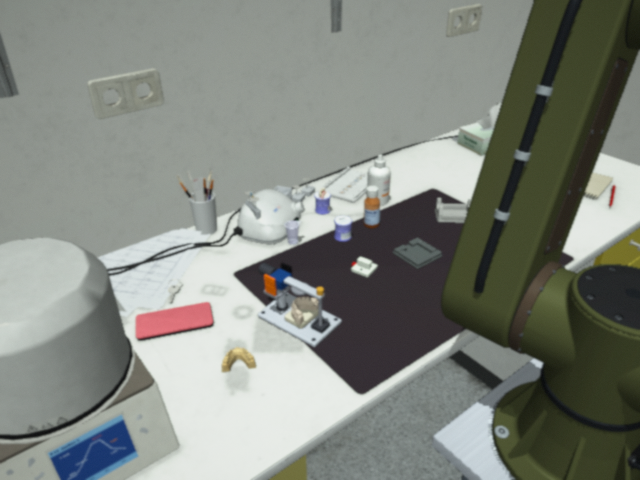

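The top view shows the articulator around (258,285), with its coupler at (248,258). The plate is at (358,264) with its tab up at (355,253), and the tray is at (422,283). I'll enlarge these next.

```bash
cat > h.py <<'E'
import numpy as np
from station import ctrl, eyes
np.set_printoptions(precision=4,suppress=True)
def ray(c,u,v):
    E=c["extrinsics"]; d=E[:3,:3]@np.array([(u-c["cx"])/c["fx"],-(v-c["cy"])/c["fy"],-1]); return E[:3,3],d
def onz(c,u,v,z):
    o,d=ray(c,u,v); return o+d*(z-o[2])/d[2]
def proj(c,p):
    E=c["extrinsics"]; q=E[:3,:3].T@(np.asarray(p)-E[:3,3]); return np.array([c["cx"]+c["fx"]*q[0]/-q[2], c["cy"]+c["fy"]*q[1]/q[2]])
E
python3 - <<'E'
import cv2,numpy as np
p=cv2.imread("pics/top0.png")
def cr(x0,y0,w,h,s): return cv2.resize(p[y0:y0+h,x0:x0+w],None,fx=s,fy=s,interpolation=cv2.INTER_CUBIC)
a=cr(225,230,66,96,6); b=cr(340,245,66,48,6); c=cr(390,258,66,48,6)
cv2.imwrite("pics/crop1.png",np.hstack([a,np.vstack([b,c])]))
# tray and plate masks
from h import *
hsv=cv2.cvtColor(p,cv2.COLOR_BGR2HSV)
sub=hsv[240:290,340:380]; 
w=((sub[...,2]>150)&(sub[...,1]<80)).astype(np.uint8); r=((sub[...,1]>120)&(sub[...,2]>100)).astype(np.uint8)
ys,xs=np.nonzero(w); print("white",xs.mean()+340,ys.mean()+240,cv2.minAreaRect(np.c_[xs+340,ys+240].astype(np.float32)))
ys,xs=np.nonzero(r); print("red",xs.mean()+340,ys.mean()+240,len(xs))
s=p[255:312,395:450].astype(int).mean(2); print(s[10],s[28]); g=(s>60).astype(np.uint8)
ys,xs=np.nonzero(g); print("tray",len(xs),cv2.minAreaRect(np.c_[xs+395,ys+255].astype(np.float32)))
E
```

```text
white 358.40253164556964 264.4177215189873 ((358.3000183105469, 264.3999938964844), (20.55480194091797, 19.922346115112305), 71.56504821777344)
red 354.9 252.1 20
[ 47.      57.3333  47.      51.      52.3333  49.      43.3333  60.6667
  76.6667  80.3333  91.3333 104.6667 107.3333 104.6667  98.6667  99.3333
 102.6667 101.3333  98.     102.3333  98.6667 102.6667  98.6667  92.
  99.6667  98.3333 103.      98.6667  95.6667 103.      97.3333  86.3333
  85.      87.6667 101.      99.3333  96.6667  98.6667  94.6667  95.
  91.6667  96.6667  93.6667  99.      90.      93.6667  72.6667  58.6667
  50.      48.6667  54.6667  48.6667  48.      53.      51.    ] [ 56.3333  53.3333  51.      54.3333  48.6667  56.      43.      50.3333
  71.3333  81.6667  97.     106.6667 106.3333 101.6667  98.3333  99.3333
  92.3333  93.6667 101.     103.      98.6667 103.6667 103.6667 102.3333
 102.     104.6667  98.3333  99.3333  97.6667  99.6667 103.3333  98.6667
 100.3333  97.      94.     101.      99.3333  96.6667  85.6667  69.
  95.3333 104.      98.6667 100.6667 100.3333  98.6667  71.6667  52.6667
  47.6667  48.3333  46.6667  49.6667  50.6667  56.3333  50.3333]
tray 1533 ((418.5, 284.0), (42.0, 47.0), 90.0)
```

View pics/crop1.png

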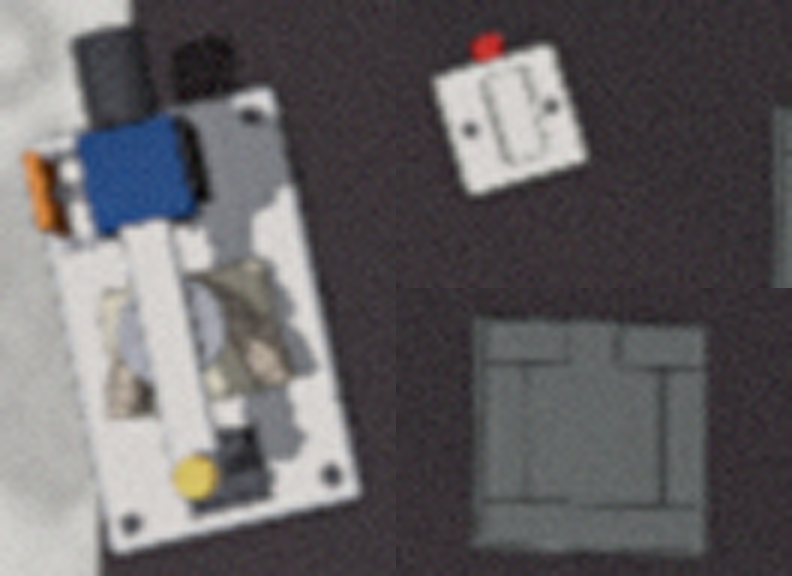

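Crop, composite pixels: the plate's corners are (433,77), (551,44), (587,160) and (470,195), with its tab at (488,46). The tray's notch faces up, at about (592,345). The coupler top spans roughly (77,132) to (195,213), the latch is on its left, and the stand's corners run (273,92), (361,494), (115,550).

```bash
python3 - <<'E'
from h import *
c=eyes.camera("top")
def P(pts,ox,oy,cx,z): return np.array([onz(c,(x-cx+.5)/6-.5+ox,(y+.5)/6-.5+oy,z) for x,y in pts])
pl=P([(433,77),(551,44),(587,160),(470,195)],340,245,396,.010)
def rep(n,q):
    ang=lambda d:np.degrees(np.arctan2(d[1],d[0]))
    print(n,q.mean(0),"sides",np.linalg.norm(np.roll(q,-1,0)-q,axis=1),"xdirs",ang(q[0]-q[3]),ang(q[1]-q[2]),"y",ang(q[0]-q[1])-90,ang(q[3]-q[2])-90)
rep("plate",pl)
t=P([(484,318-288),(706,326-288),(704,554-288),(484,545-288)],390,258,396,.013); rep("tray",t)
k=P([(77,132),(180,116),(195,213),(97,233)],225,230,0,.095); rep("coupler",k)
b=P([(40,150),(273,92),(361,494),(115,550)],225,230,0,.010); rep("base",b)
print("pin head",P([(196,478)],225,230,0,.107))
E
```

```text
plate [ 0.5508 -0.052   0.01  ] sides [0.0444 0.0436 0.044  0.0443] xdirs 18.560151486344843 18.113814035380642 y 17.27764315389757 18.143401333832628
tray [ 0.5164 -0.1901  0.013 ] sides [0.0803 0.0814 0.0788 0.0809] xdirs 0.2349047080016253 -0.8395985251477707 y -0.40880455096943535 -0.7996496222383911
coupler [0.5495 0.1751 0.095 ] sides [0.0337 0.0321 0.0322 0.0336] xdirs 13.820214818335419 11.200556011094386 y 10.632999238193918 13.267268507129387
base [0.5052 0.1634 0.01  ] sides [0.0854 0.1465 0.0882 0.1441] xdirs 13.341435529374372 14.4845538358098 y 15.857457236606692 14.215163308925824
pin head [[0.4525 0.1505 0.107 ]]
```

```bash
cat >> h.py <<'E'
from scipy.spatial.transform import Rotation as R
def go(p,yaw):
    "first row: turn; then shift in the turned axes"
    o=ctrl.get_obs(); A=R.from_euler('xyz',o["eef_rot"]); B=R.from_euler('xyz',[np.pi,0,yaw])
    d=B.inv().apply(np.array(p)-o["ee_pos"]); n=np.linalg.norm(d)
    print("turn",(A.inv()*B).as_rotvec(),"shift",d,"dist",n,"q6",o["qpos"][5],"t",o["time_s"],"F",o["force"],"w",o["grip_width"],o["grip_force"])
E
python3 -c "
from h import *
go([.551,-.052,.15],.314)"
```

```text
turn [-0.0009 -0.0001 -0.0812] shift [ 0.5526 -0.3284  0.0738] dist 0.6469933540252536 q6 -0.06658131146690316 t 0.15 F [-0.1465  0.1391  0.2203] w 0.09394052431770177 0.0
```

Careful with the scale: shifts go in shares of 50 mm and turns go in shares of 2 pi rad. That gives: 0.04 m is 0.8, -0.0235 m is -0.47, -0.081 rad / 6.2832 = -0.0129.

>>> run_rows:
  plan: "0 0 0 0 0 -0.0129\n0.8 -0.47 0.06 0 0 0\n0.8 -0.47 0.06 0 0 0\n0.8 -0.47 0.06 0 0 0\n0.8 -0.47 0.06 0 0 0\n0.8 -0.47 0.06 0 0 0\n0.8 -0.47 0.06 0 0 0\n0.8 -0.47 0.06 0 0 0\n0.8 -0.47 0.06 0 0 0\n0.8 -0.47 0.06 0 0 0"
  aperture: 0.06
  clamp_n: 20

```text
time_s: 1.15
ee_pos: [0.4049, -0.2212, 0.1972]
eef_rot: [3.141, -0.0, 0.314]
force: [1.0, 0.7, 0.3]
grip_width: 0.06
grip_force: 0.0
```

```bash
python3 -c "
from h import *
go([.551,-.052,.15],.314)"
```

```text
turn [ 0.0001 -0.0001 -0.0003] shift [ 0.1912 -0.1158  0.0472] dist 0.22843981798100246 q6 0.6777522389714579 t 1.15 F [0.9502 0.7093 0.3148] w 0.060000945286895944 0.0
```

Scaled: 0.038 m is 0.76, 0.03 m is 0.6.

>>> run_rows:
  plan: "0.76 -0.46 0.18 0 0 0\n0.76 -0.46 0.18 0 0 0\n0.76 -0.46 0.18 0 0 0\n0.76 -0.46 0.18 0 0 0\n0.6 -0.4 0.16 0 0 0\n0 0 0 0 0 0\n0 0 0 0 0 0"

```text
time_s: 1.85
ee_pos: [0.5424, -0.0598, 0.1527]
eef_rot: [-3.141, 0.001, 0.315]
force: [-0.4, -0.6, -0.1]
grip_width: 0.0605
grip_force: 0.0
```

```bash
python3 -c "
from h import *
import cv2
go([.551,-.052,.15],.314)
c=eyes.camera('wrist'); cv2.imwrite('pics/w1.png',c['pixels']); print(c['fx'],c['cx'],c['cy']); print(c['extrinsics'])
a=.314; X=np.array([np.cos(a),np.sin(a),0]); Y=np.array([-np.sin(a),np.cos(a),0]); o=np.array([.551,-.052,0])
for x,y,z in [(.022,.022,.01),(.022,-.022,.01),(-.022,-.022,.01),(-.022,.022,.01),(.031,0,.004),(.016,.007,.028),(-.016,-.007,.028)]: print(proj(c,o+X*x+Y*y+[0,0,z]))"
```

```text
turn [-0.0004  0.0011  0.0011] shift [ 0.0106 -0.0047  0.0027] dist 0.011893092346768075 q6 1.0789097753351347 t 1.85 F [-0.4116 -0.6128 -0.087 ] w 0.06045418373643963 0.0
365.53267667475575 317.0176911812846 239.0718694587454
[[ 0.3105  0.917   0.2504  0.6152]
 [-0.9506  0.2997  0.0811 -0.0348]
 [-0.0007 -0.2632  0.9648  0.3134]
 [ 0.      0.      0.      1.    ]]
[286.587 194.489]
[339.431  194.5854]
[338.5214 245.3295]
[287.6142 245.2353]
[313.0765 182.8447]
[303.8938 205.4171]
[321.4288 244.4001]
```

View pics/w1.png

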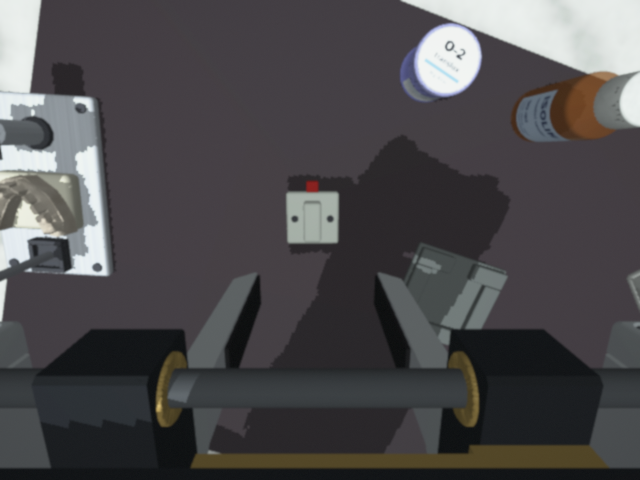

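The plate shows at (287–338, 192–244), with its tab up at (312,186). That is within 2 px of the prediction, so I'll go down to the rib.

Scaled: 0.03 m is 0.6, 0.0117 m is 0.234.

>>> run_rows:
  plan: "0.234 -0.096 0.6 0 0 0\n0 0 0.6 0 0 0\n0 0 0.6 0 0 0\n0 0 0.4 0 0 0\n0 0 0.17 0 0 0\n0 0 0 0 0 0\n0 0 0 0 0 0"

```text
time_s: 2.6
ee_pos: [0.5526, -0.0525, 0.036]
eef_rot: [3.141, -0.001, 0.313]
force: [0.1, -0.2, 0.3]
grip_width: 0.0599
grip_force: 0.0
```

>>> run_rows:
  plan: "0 0 0 0 0 0\n0 0 0 0 0 0\n0 0 0 0 0 0\n0 0 0 0 0 0\n0 0 0 0 0 0\n0 0 0 0 0 0"
  aperture: 0
  clamp_n: 20

```text
time_s: 3.2
ee_pos: [0.5522, -0.052, 0.0348]
eef_rot: [3.142, 0.0, 0.314]
force: [0.4, 0.3, -0.3]
grip_width: 0.0156
grip_force: 0.0
```

>>> run_rows:
  plan: "0 0 0 0 0 0\n0 0 0 0 0 0\n0 0 0 0 0 0"

```text
time_s: 3.5
ee_pos: [0.5522, -0.052, 0.0347]
eef_rot: [-3.142, 0.0, 0.314]
force: [-0.8, 0.6, -0.4]
grip_width: 0.0137
grip_force: 20.0
```

>>> run_rows:
  plan: "0 0 -0.4 0 0 0\n0 0 -0.6 0 0 0\n0 0 -0.6 0 0 0\n0 0 0 0 0 0"

```text
time_s: 3.9
ee_pos: [0.5538, -0.0522, 0.1185]
eef_rot: [3.139, -0.005, 0.314]
force: [0.4, -0.6, -0.2]
grip_width: 0.014
grip_force: 20.0
```

```bash
python3 -c "
from h import *
go([.5165,-.190,.075],-.005)"
```

```text
turn [ 0.0019 -0.0058  0.3189] shift [-0.0367  0.138   0.0435] dist 0.14925060246749644 q6 1.097123873381047 t 3.9 F [ 0.4495 -0.6122 -0.2241] w 0.014008625849500342 19.998722970485687
```

Scaled: 0.035 m is 0.7, 0.033 m is 0.66, 0.106 rad / 6.2832 = 0.0169.

>>> run_rows:
  plan: "0 0 0 0 0 0.0169\n0 0 0 0 0 0.0169\n0 0 0 0 0 0.017\n-0.18 0.7 0 0 0 0\n-0.18 0.7 0 0 0 0\n-0.18 0.7 0 0 0 0\n-0.19 0.66 0 0 0 0\n0 0 0 0 0 0\n0 0 0 0 0 0"

```text
time_s: 4.8
ee_pos: [0.5146, -0.19, 0.1141]
eef_rot: [-3.141, 0.001, -0.007]
force: [-0.0, -0.1, -0.2]
grip_width: 0.0137
grip_force: 20.0
```

```bash
python3 -c "
from h import *
import cv2
go([.5165,-.190,.075],-.005)
c=eyes.camera('wrist'); cv2.imwrite('pics/w2.png',cv2.resize(c['pixels'][140:340,200:440],None,fx=3,fy=3,interpolation=cv2.INTER_CUBIC))
a=-.005; X=np.array([np.cos(a),np.sin(a),0]); Y=np.array([-np.sin(a),np.cos(a),0]); o=np.array([.5165,-.190,0])
f=lambda p:((proj(c,p)-[200,140]+.5)*3-.5)
for x,y,z in [(.042,.042,.013),(.042,-.042,.013),(-.042,-.042,.013),(.042,.009,.013),(.042,-.009,.013),(.025,.025,.013),(.025,-.025,.013)]: print((x,y,z),f(o+X*x+Y*y+[0,0,z]))
ob=ctrl.get_obs();p=ob['ee_pos']-[0,0,.0345]
for x,y,z in [(.022,.022,.01),(.022,-.022,.01),(.031,.005,.008),(.031,-.005,.008)]: print('plate',(x,y,z),f(p+X*x+Y*y+[0,0,z]))
"
```

```text
turn [-0.0005  0.0008 -0.0016] shift [ 0.0019 -0.      0.0391] dist 0.03910614464242206 q6 1.1567587678858169 t 4.8 F [-0.0435 -0.0586 -0.1598] w 0.013706379210235216 19.99875783920288
(0.042, 0.042, 0.013) [181.239  141.1563]
(0.042, -0.042, 0.013) [534.0597 140.8089]
(-0.042, -0.042, 0.013) [520.197  466.9702]
(0.042, 0.009, 0.013) [319.8295 141.0198]
(0.042, -0.009, 0.013) [395.4339 140.9454]
(0.025, 0.025, 0.013) [254.3771 211.4583]
(0.025, -0.025, 0.013) [460.8542 211.2636]
plate (0.022, 0.022, 0.01) [230.8748 318.7628]
plate (0.022, -0.022, 0.01) [481.1744 318.5428]
plate (0.031, 0.005, 0.008) [327.4686 266.2186]
plate (0.031, -0.005, 0.008) [384.4841 266.1667]
```

View pics/w2.png

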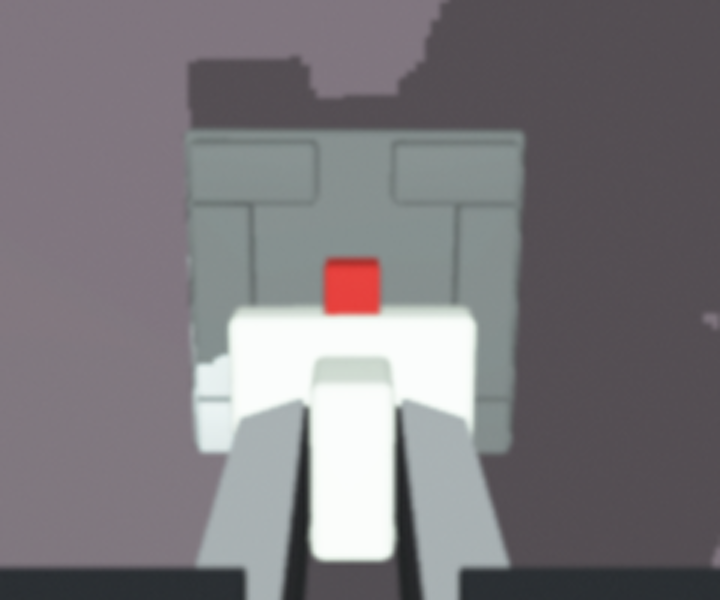

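The tray's notch spans (318–392, 141–203), and the plate's red tab is centred at (352,285). Sideways they agree; in x the tray needs about 3 mm more than the present pose.

Scaled: 0.025 m is 0.5, 0.005 m is 0.1.

>>> run_rows:
  plan: "0.06 0 0.4 0 0 0\n0 0 0.5 0 0 0\n0 0 0.3 0 0 0\n0 0 0.1 0 0 0\n0 0 0.1 0 0 0\n0 0 0 0 0 0\n0 0 0 0 0 0\n0 0 0.066 0 0 0\n0 0 0 0 0 0"

```text
time_s: 5.75
ee_pos: [0.518, -0.1898, 0.0414]
eef_rot: [3.142, -0.0, -0.005]
force: [0.0, -0.0, -0.4]
grip_width: 0.014
grip_force: 20.0
```

Scaled: 0.0015 m is 0.03.

>>> run_rows:
  plan: "0 0 0.03 0 0 0\n0 0 0 0 0 0\n0 0 0 0 0 0"

```text
time_s: 6.05
ee_pos: [0.518, -0.1898, 0.04]
eef_rot: [3.142, -0.0, -0.005]
force: [-0.6, 0.5, -0.6]
grip_width: 0.0139
grip_force: 20.0
```

>>> run_rows:
  plan: "0 0 0 0 0 0\n0 0 0 0 0 0\n0 0 0 0 0 0\n0 0 -0.4 0 0 0\n0 0 -0.6 0 0 0\n0 0 -0.6 0 0 0\n0 0 0 0 0 0\n0 0 0 0 0 0"
  aperture: 0.05
  clamp_n: 20

```text
time_s: 6.85
ee_pos: [0.5181, -0.1898, 0.1201]
eef_rot: [3.141, -0.001, -0.005]
force: [-0.6, 0.2, 0.0]
grip_width: 0.0503
grip_force: 0.0
```

```bash
python3 -c "
from h import *
import cv2
go([.5495,.1751,.19],.241)
c=eyes.camera('wrist'); cv2.imwrite('pics/w3.png',cv2.resize(c['pixels'][140:340,200:440],None,fx=3,fy=3,interpolation=cv2.INTER_CUBIC))"
```

```text
turn [ 0.0004 -0.0008 -0.2462] shift [ 0.1176 -0.3469 -0.0699] dist 0.3728784966698911 q6 1.1583824258558604 t 6.85 F [-0.594   0.2249  0.0495] w 0.05026486441072447 0.0
```

View pics/w3.png

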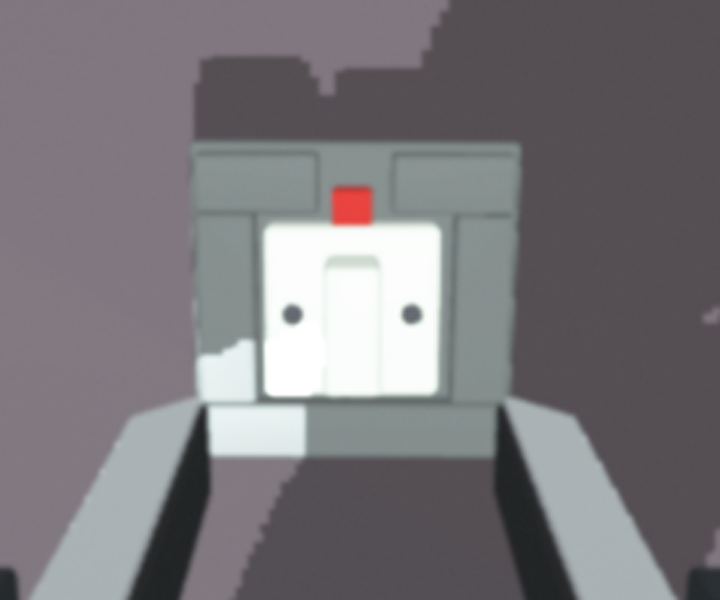

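The plate sits at (263–441, 223–396), flat inside the pocket (256–455, 213–403). Its tab is at (352,205), inside the notch (318–392). Next is the articulator.

Scaled: -0.0434 m is -0.868, -0.035 m is -0.7, -0.123 rad / 6.2832 = -0.0196.

>>> run_rows:
  plan: "0 0 -0.7 0 0 -0.0196\n0 0 -0.7 0 0 -0.0196\n0.294 -0.868 0 0 0 0\n0.294 -0.868 0 0 0 0\n0.294 -0.868 0 0 0 0\n0.294 -0.868 0 0 0 0\n0.294 -0.868 0 0 0 0\n0.294 -0.868 0 0 0 0\n0.294 -0.868 0 0 0 0\n0.294 -0.868 0 0 0 0"
  aperture: 0.086
  clamp_n: 25

```text
time_s: 7.9
ee_pos: [0.5489, 0.1773, 0.1885]
eef_rot: [3.142, 0.002, 0.241]
force: [0.4, -0.6, -0.4]
grip_width: 0.0861
grip_force: 0.0
```

>>> run_rows:
  plan: "0 0 0 0 0 0\n0 0 0 0 0 0"

```text
time_s: 8.1
ee_pos: [0.5489, 0.176, 0.1884]
eef_rot: [3.141, 0.002, 0.243]
force: [0.2, -0.7, -1.0]
grip_width: 0.0859
grip_force: 0.0
```

```bash
python3 -c "
from h import *
import cv2
go([.5495,.1751,.093],.241)
c=eyes.camera('wrist'); cv2.imwrite('pics/w4.png',c['pixels'])
a=.241; X=np.array([np.cos(a),np.sin(a),0]); Y=np.array([-np.sin(a),np.cos(a),0]); o=np.array([.5495,.1751,.078])
for x,y,z in [(.017,.017,.017),(.017,-.017,.017),(.013,-.022,.03),(-.013,-.022,.03),(.013,.032,.03),(-.013,.032,.03),(-.1,0,.029)]: print((x,y,z),proj(c,o+X*x+Y*y+[0,0,z]))
"
```

```text
turn [0.0001 0.0024 0.0016] shift [0.0004 0.001  0.0954] dist 0.09544091122327499 q6 1.5749939844509342 t 8.1 F [ 0.1638 -0.685  -0.982 ] w 0.08593696428942593 0.0
(0.017, 0.017, 0.017) [296.3798 225.4679]
(0.017, -0.017, 0.017) [344.0502 225.5667]
(0.013, -0.022, 0.03) [352.6154 235.6594]
(-0.013, -0.022, 0.03) [351.5807 271.5373]
(0.013, 0.032, 0.03) [273.4146 235.4964]
(-0.013, 0.032, 0.03) [274.5064 271.383 ]
(-0.1, 0, 0.029) [319.6698 377.8587]
```

View pics/w4.png

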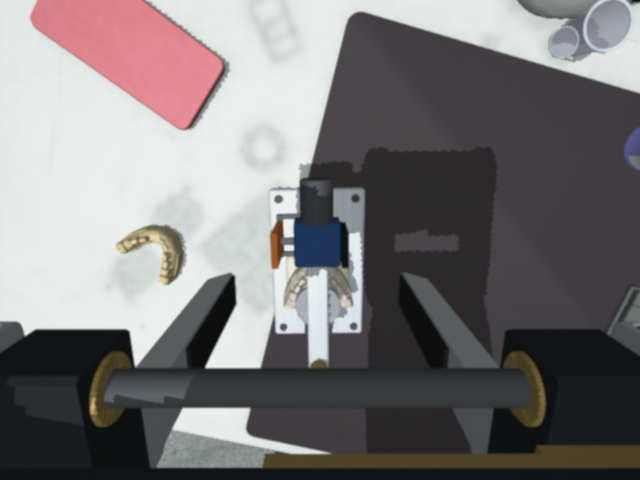

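The coupler is at (295–341, 219–265), the tab's outer face at x≈271 and the pad at x≈348. The fingers straddle them, with about 1–2 mm left to correct. Going down.

Scaled: 0.03 m is 0.6, 0.0018 m is 0.036.

>>> run_rows:
  plan: "0.036 0 0.5 0 0 0\n0 0 0.6 0 0 0\n0 0 0.4 0 0 0\n0 0 0.28 0 0 0\n0 0 0.12 0 0 0\n0 0 0 0 0 0\n0 0 0 0 0 0"

```text
time_s: 8.85
ee_pos: [0.5516, 0.1757, 0.0959]
eef_rot: [-3.142, -0.001, 0.24]
force: [0.2, -0.2, -0.1]
grip_width: 0.0861
grip_force: 0.0
```

>>> run_rows:
  plan: "0 0 0 0 0 0\n0 0 0 0 0 0\n0 0 0 0 0 0\n0 0 0 0 0 0"
  aperture: 0.056
  clamp_n: 25

```text
time_s: 9.25
ee_pos: [0.5513, 0.1764, 0.0954]
eef_rot: [-3.141, -0.001, 0.241]
force: [-0.5, 5.5, 1.4]
grip_width: 0.0582
grip_force: 2.9
```

>>> run_rows:
  plan: "0 0 0 0 0 0\n0 0 0 0 0 0\n0 0 0 0 0 0\n0 0 0 0 0 0\n0 0 0 0 0 0\n0 0 0 0 0 0"
  aperture: 0
  clamp_n: 25

```text
time_s: 9.85
ee_pos: [0.5514, 0.1762, 0.0954]
eef_rot: [-3.141, -0.001, 0.241]
force: [-0.8, 4.9, 5.7]
grip_width: 0.0434
grip_force: 25.0
```

Scaled: -0.001 m is -0.02.

>>> run_rows:
  plan: "0 -0.02 0 0 0 0\n0 0 0 0 0 0\n0 0 0 0 0 0"

```text
time_s: 10.15
ee_pos: [0.5513, 0.1764, 0.0954]
eef_rot: [3.141, -0.001, 0.241]
force: [0.8, -1.1, 5.6]
grip_width: 0.0435
grip_force: 25.0
```

>>> run_rows:
  plan: "0 0 -0.04 0 0 0\n0 0 -0.06 0 0 0\n0 0 0 0 0 0"

```text
time_s: 10.45
ee_pos: [0.5508, 0.1767, 0.1]
eef_rot: [3.141, 0.0, 0.241]
force: [0.3, 0.2, -2.3]
grip_width: 0.0437
grip_force: 25.0
```

Force is now the arm's own weight, −2.3 N, so the latch is free. Lifting the rest.

Scaled: -0.015 m is -0.3, -0.013 m is -0.26.

>>> run_rows:
  plan: "0 0 -0.16 0 0 0\n0 0 -0.24 0 0 0\n0 0 -0.3 0 0 0\n0 0 -0.3 0 0 0\n0 0 -0.26 0 0 0\n0 0 -0.16 0 0 0\n0 0 -0.08 0 0 0\n0 0 0 0 0 0\n0 0 0 0 0 0\n0 0 0 0 0 0"
  clamp_n: 30

```text
time_s: 11.45
ee_pos: [0.5507, 0.1767, 0.1743]
eef_rot: [-3.142, 0.001, 0.241]
force: [-0.7, -0.5, -2.2]
grip_width: 0.0436
grip_force: 30.0
```

```bash
python3 -c "
from h import *
import cv2
c=eyes.camera('scene')['pixels']; t=eyes.camera('top')['pixels']
f=lambda p,x,y,w,h,s:cv2.resize(p[y:y+h,x:x+w],None,fx=s,fy=s,interpolation=cv2.INTER_CUBIC)
cv2.imwrite('pics/e.png',np.hstack([f(c,220,160,200,230,2.5),f(t,160,175,300,575//2,2)[:575,:300]]) if 0 else f(c,200,170,270,220,2.9))
print(ctrl.get_obs())"
```

```text
{'time_s': 11.55, 'qpos': array([0.2473, 0.4065, 1.4962, 0.    , 1.2396, 1.5773]), 'joint_vel': array([ 0.0019, -0.0021, -0.0029, -0.0008,  0.0008, -0.0012]), 'tau': array([  0.0013, -59.5826, -35.2115,   0.0136,  -0.0748,  -0.0003]), 'ee_pos': array([0.5508, 0.1768, 0.1745]), 'eef_rot': array([-3.1416,  0.0008,  0.2408]), 'force': array([-0.033 ,  0.4974, -2.6199]), 'moment': array([-0.0058, -0.0094,  0.0257]), 'grip_force': 29.992915391921997, 'grip_width': 0.04373341108429554}
```

View pics/e.png

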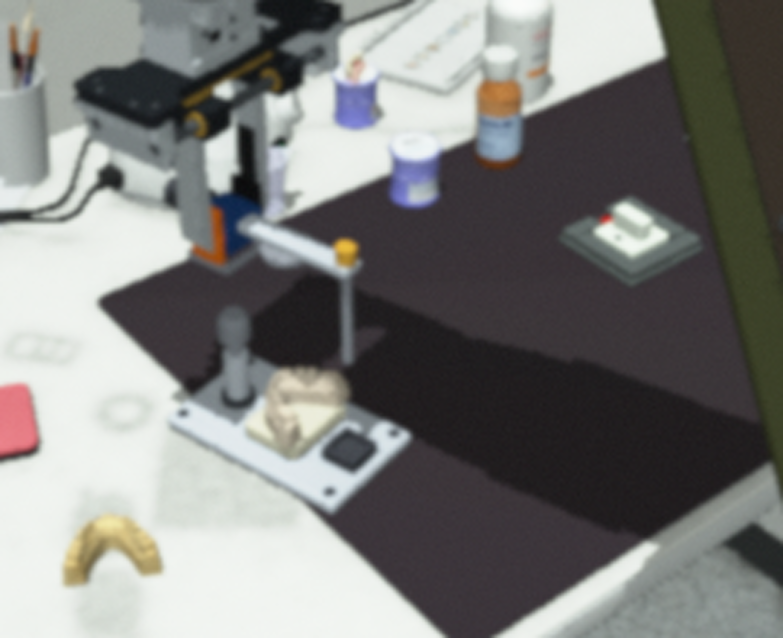

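The upper arm hangs level above the freed ball at (234,325), with its pin foot at (347,360). The plate is in the tray at (632,235), and the jar, bottle and cast have not moved.

```bash
python3 -c "
from station import ctrl
print(ctrl.hand_in())"
```

```text
the job is handed in; nothing more can be done
None
```

The job is handed in: the plate lies flat in the tray with its tab in the notch, and the upper arm is held level and still about 8 cm above its ball with the latch squeezed; the jar, bottle and cast were not touched (about 11.6 s of the 54 s used).

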